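Level the casting mould and snap its cover on

ROBOT

A 6-joint arm with a two-finger parallel gripper is mounted at the origin on the work surface. World frame = base frame: x ahead of the robot, y to its left, z up, the work surface at z = 0. Lengths are in mm, angles in rad, forces in N, time in s.
With the tool pointing down it reaches from about 350 to 925 mm from the base axis. Payload 6.4 kg.
Tool frame: the origin (TCP) lies midway between the tips of the shut fingers; the grasp point (between the pads) lies robot.hold_point_z behind it (robot.hold_point_z is the distance from the TCP to the grasp point, in mm); z points along the fingers, y is the line along which they close (so a half turn about z gives the same grasp; the last joint's range is limited). The gripper opens to 94 mm and grips with 3 to 60 N. Pads are 16 mm wide; open, the fingers measure 119 mm over their backs; the gripper's body (75 mm by 177 mm) begins 78 mm behind the grasp point.
Start: joints at [0.971, 0.245, 1.558, -0, 1.339, -0.174], TCP at [268.481, 591.973, 205.455] pointing down, gripper open.
Joint ranges: [-3.13, 3.13], [-1.02, 2.26], [0.13, 2.54], [-0.95, 4.09], [0.21, 2.88], [-2.74, 2.74]. Speed limits (rad/s): [2.57, 2.57, 3.14, 3.14, 3.14, 3.14].

INTERFACE

Orientations are given as a rotation vector (axis times angle).
In Python, from cell import robot gives the robot as it stands.
- The arm moves only by the tool move_arm, never from a script. Its argument "targets" is text: rows parted by semicolons, each of 6 numbers parted by spaces: the shift along the tool's x, y, z as a fraction of full scale, then the turn, a rotation vector about the tool's x, y, z as a fraction of full scale. In form: tx ty tz ax ay az; .... A call has 1 to 8 rows; each row is the pose to reach, as a shift and turn from the pose commanded when the call began, along the tool's axes at that moment, turning the shorter way round; what a row does not reach only later rows make up. Full scale, the value 1, is 200 mm for a shift and 2 pi rad for a turn. A row lasts 1/8 s, in which the tool goes at most 62.5 mm and 10.7 degrees, less where a joint would pass 70% of its speed; a pose out of reach is approached as far as the arm can. A call with a number of a shift or a turn outside -1 to 1 is refused whole. A call with a gripper value outside its range is refused whole. "claw" is the opening, from 0 (shut) to 1 (fully open), set as the call begins (left out, the last holds). The fingers move at their own pace and stop on an object; "grip_force" is the grip in N (left out, the last holds). Time passes only in rows, so rows that repeat a pose let the fingers close. It gives the time, the measured TCP pose, the force, the opening and the grip force at its end, in the units of the state.
- robot.read_state(): the state, without advancing time (a new reading comes with each control period).
- robot.snapshot(name): name is "side" or "top" or "wrist"; returns the picture (480x640x3 uint8, blue, green, red); there is no depth.
- robot.camera_info(name): a dict with "intrinsics" (3x3 intrinsics, pixels), "R" (3x3) and "t" (3): a world point X has camera coordinates R X + t. Camera axes: x right, y down, z forward; pixel columns grow to the right and rows downward; lengths in mm; the calibration is good to about 2 mm. A picture is of the moment at which its call begins: read the wrist's pose just before it. camera_info takes no time and is no camera call; for the wrist camera it gives the pose at the moment of the call.
- robot.close_job(): hands the job in; it is judged then, once.
The state is a dict: "t": time; "joint_positions": joint angles; "joint_velocities": joint speeds; "joint_efforts": joint torques, N m; "tool_pos": TCP position; "orientation": TCP orientation; "force": force on the tool from outside, world axes, zero at the start; "ft_torque": the same for the moment, N m; "finger_gap": opening from 0.0 (shut) to 1.0 (fully open); "finger_force": force on a finger pad.
Only numpy, scipy, OpenCV 4.12 (cv2) and the standard library are available. Lean on these libraries where they do the work, as an engineer would, in place of code of your own. Each camera call takes 0.05 s, during which the arm holds its last target. There are 200 camera calls.

TASK

Get the casting mould ready: turn the orange knob of the levelling stand until the plywood board sits level, then take the blue cover by its yellow rib, set it over the white mould on the board and press it straight down until it clicks fully home. Keep pressing down on it firmly (about 10 N) and finish like that, still holding the cover down, with the board still level. Leave everything else on the table alone.

Things in the scene. Friction and masses are not known exactly. Their poses are not given: they have to be found in the camera images.
- board (a joint): Tilt in rad of the plywood board (146 x 170 x 12 mm) that carries the white mould: 0 is level, positive means the side next to the orange knob is high. It rocks about a level axis under the mould's centre, along the mould's x, 46 mm below the mould's top face. A green spirit level lies on it. It is driven by the knob: tilt = 0.06 x knob angle.
- knob (a joint): Angle of the orange levelling knob in rad, growing clockwise seen from above; stops at -1.7 and 1.7. At 0 the board is level and the orange bar lines up with the two white marks on its grey post. It starts between -1.5 and -0.6, so it is to be turned clockwise. It stays where it is left; friction torque about 0.1 N m.
- knob_grip (a point): Centre of the knob's orange bar, on the upright turning axis, 77 mm above the table. The bar is 50 mm long (local x), 14 mm thick (y), 30 mm tall (z up) and stands on a black disc 52 mm across whose top is 15 mm below this point. The axes turn with the knob. The knob stands on a fixed post 150 mm from the mould's centre.
- cover_grip (a point): Centre of the yellow rib on the loose blue cover. The rib is 50 mm long (local x), 16 mm thick (y), 27 mm tall (z up). The cover's flat top, 98 mm (x) by 78 mm (y), lies 13.5 mm below this point, its inner underside (which rests on the mould) 18.5 mm below, the skirt's lower edge 41.5 mm below.
- cover: The blue cover as a whole, 0.1 to 0.16 kg; origin at its centre, level with the skirt's lower edge, axes as cover_grip. It starts upright on the table. A rounded lip of 3 mm radius runs inside along the skirt's lower edge; the opening between the lips is 84 mm (x) by 64 mm (y). It fits the mould either way round (half turn).
- mould_top (a point): Centre of the white mould's top face, 91 mm above the table when level; z is the board's normal, x and y lie along the mould's 80 and 60 mm sides. The mould is 28 mm tall. It and its stand are fixed. Four sprung brass balls stand out 5 mm from its long sides (y faces), 13 mm below the top. The cover goes on with x along x; cover_grip is then 18.5 mm above this point.
- seat: The smaller white step (70 x 50 x 6 mm) forming the top of the mould, on which the cover's underside rests; origin at the centre of its underside. Snap: the lip meets the balls about 13 mm before the cover is home, resistance climbs to a peak of about 12 to 20 N, then falls away below zero 7 to 3 mm before home (the click), then the cover stops on this step, which yields under 1 mm.
- vase: Small white cup-shaped vase, 54 mm across, 85 mm tall; origin at the centre of its underside. Leave alone.
- amber_bottle: Amber glass bottle, 48 mm across, 100 mm tall; origin at the centre of its underside. Leave alone.
- jug: Brown stoneware jug, up to 116 mm across, 200 mm tall; origin at the centre of its underside. Leave alone.
- pencil_tin: Red open pencil tin with coloured pencils, 130 x 200 x 22 mm; origin at the centre of its underside. Leave alone.
- water_glass: Clear glass, 70 mm across, 110 mm tall; origin at the centre of its underside. Leave alone.
- little_pot: Tiny orange-brown clay pot, 40 mm across, 42 mm tall; origin at the centre of its underside. Leave alone.
There are look-alikes about, which are no part of the job. There is more than one size of the cover; the one meant has the size given above.

How it is judged:
By the outcome, as a careful person would: the job done as asked, in the order asked, and still so for the second after the job is handed in, while the arm keeps its last pose, push and grip.
It also fails if it takes over 58 s, if anything falls off the work surface, if the arm or the gripper's body presses on something with over 40 N, if the wrist force passes 120 N, or if a joint passes its speed limit or range.

## Working session

There is one attempt and no reset: what is moved stays moved. The work goes in short steps, Python scripts to look and compute and a tool call to move; the robot and the scene stay as the last step left them, time stands still between calls to the robot, and variables do not carry over. Pictures are saved under pics/ and viewed, at most 10 in all, crops included, and the job is handed in when it is done.

Besides the shell and the picture viewer there is one more tool, called after "Request:" as a command line: name --argument value ..., lists and objects as JSON in quotes. move_arm: Moves the arm, as the interface text tells. Shift numbers are shares of 200 mm and turn numbers shares of 2 pi rad, none past 1 either way. Its arguments: {"type":"object","properties":{"targets":{"type":"string"},"claw":{"type":"number"},"grip_force":{"type":"number"}},"required":["targets"]}

```bash
ls; mkdir -p pics
python3 - <<'E'
from cell import robot
import cv2,numpy as np
print(robot.hold_point_z, robot.read_state())
for n in("top","side"):
    i=robot.camera_info(n);R=np.array(i["R"]);print(n,np.round(np.array(i["intrinsics"]),1).tolist(),np.round(R,3).tolist(),np.round(-R.T@np.array(i["t"])))
    cv2.imwrite(f"pics/{n}0.png",robot.snapshot(n))
E
```

```text
pics
18.8 {'t': 0.0, 'joint_positions': array([ 9.70889394e-01,  2.45790759e-01,  1.55899806e+00,  5.71860880e-06,
        1.33869759e+00, -1.74125306e-01]), 'joint_velocities': array([-0.00083563,  0.00114978,  0.00029327,  0.0002814 ,  0.00211908,
       -0.00134127]), 'joint_efforts': array([-7.11306202e-04, -4.15842426e+01, -3.14599800e+01,  6.84402091e-02,
        3.33344936e-02, -1.52248062e-04]), 'tool_pos': array([268.13747059, 591.46185481, 204.36885443]), 'orientation': array([-6.63625247e-01, -3.06996345e+00,  2.75076752e-03]), 'force': array([-0.59403754, -0.14172573,  0.566911  ]), 'ft_torque': array([0.00724844, 0.00429877, 0.06532046]), 'finger_force': 0.0, 'finger_gap': 1.0048308624339117}
top [[440.2, 0.0, 327.0], [0.0, 440.2, 238.5], [0.0, 0.0, 1.0]] [[0.028, -0.999, 0.016], [-0.994, -0.03, -0.102], [0.103, -0.013, -0.995]] [ 486.    8. 1013.]
side [[535.7, 0.0, 323.4], [0.0, 535.7, 240.7], [0.0, 0.0, 1.0]] [[0.814, -0.581, 0.018], [-0.432, -0.625, -0.65], [0.389, 0.521, -0.76]] [ 135. -614.  940.]
```

View pics/top0.png

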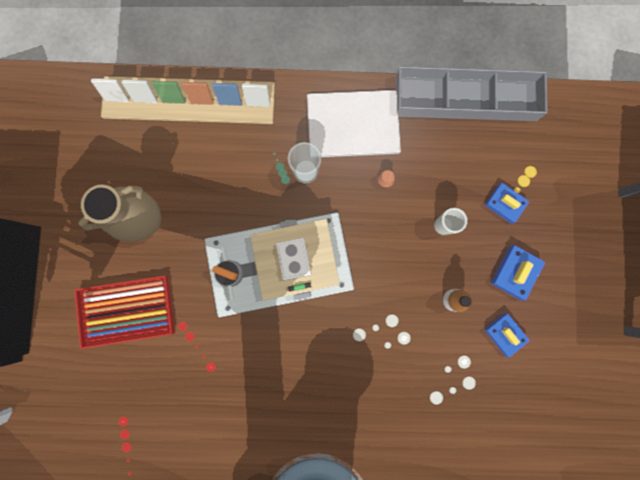

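View pics/side0.png

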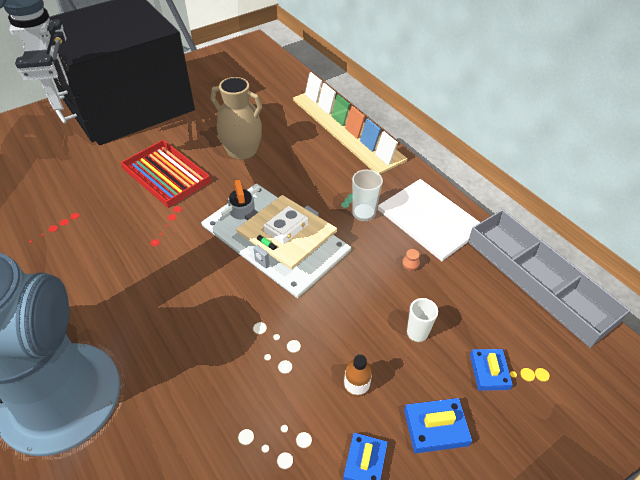

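The top view shows the orange knob at (226,272), the mould at (292,258) and three blue covers at (508,203), (518,272) and (507,336). The middle cover looks the largest. The amber bottle is at (457,300), the vase at (452,221) and the glass at (305,163).

```bash
cat > h.py <<'E'
from cell import robot
import cv2,numpy as np
from scipy.spatial.transform import Rotation as Ro
def cast(i,uv,z):
    K,R,t=[np.array(i[k],float) for k in("intrinsics","R","t")]
    d=np.c_[np.atleast_2d(uv),np.ones(len(np.atleast_2d(uv)))]@np.linalg.inv(K).T@R
    c=-R.T@t
    return c+d*((z-c[2])/d[:,2])[:,None]
def proj(i,X):
    K,R,t=[np.array(i[k],float) for k in("intrinsics","R","t")]
    p=K@(R@np.array(X,float)+t);return p[:2]/p[2]
def blobs(img,lo,hi,amin=60):
    m=cv2.inRange(cv2.cvtColor(img,cv2.COLOR_BGR2HSV),np.array(lo),np.array(hi))
    m=cv2.morphologyEx(m,cv2.MORPH_CLOSE,np.ones((3,3)))
    return [c[:,0,:].astype(float) for c in cv2.findContours(m,cv2.RETR_EXTERNAL,cv2.CHAIN_APPROX_NONE)[0] if cv2.contourArea(c)>amin]
def rect(i,c,z):
    P=cast(i,c,z)[:,:2].astype(np.float32)
    (x,y),(w,h),a=cv2.minAreaRect(P)
    if w<h:w,h,a=h,w,a+90
    return np.round([x,y,w,h,(a+90)%180-90],1)   # centre, long, short, long-axis angle deg
BLUE=((105,150,60),(125,255,255));YEL=((22,130,120),(34,255,255));ORG=((5,150,100),(16,255,255))
E
python3 - <<'E'
from h import *
for n in("top","side"):
    i=robot.camera_info(n);im=cv2.imread(f"pics/{n}0.png")
    for nm,col,z in(("blue",BLUE,28),("yel",YEL,55),("org",ORG,92)):
        for c in blobs(im,*col): print(n,nm,np.round(c.mean(0)),rect(i,c,z))
i=robot.camera_info("top")
print("mould",cast(i,[[292,258]],91),"knob base",cast(i,[[226,272]],92))
print(Ro.from_rotvec(robot.read_state()["orientation"]).as_matrix().round(3))
E
```

```text
top blue [506. 335.] [ 384.2 -409.5   74.8   60.2   39.6]
top blue [518. 273.] [ 523.1 -437.6  100.5   77.9  -28.3]
top blue [507. 203.] [ 681.7 -413.5   74.3   63.9   56.1]
top yel [510. 336.] [ 385.6 -405.4   38.6   12.3   39.4]
top yel [126. 317.] [403.  419.6 168.2   6.  -79.5]
top yel [523. 272.] [ 524.  -434.7   50.    19.3  -27.3]
top yel [510. 201.] [ 679.9 -409.2   37.2   14.7   57.1]
top yel [527. 176.] [ 738.2 -448.2   50.8   25.6  -36.4]
top org [456. 306.] [ 448.5 -277.1   31.2   14.7   54.5]
top org [123. 301.] [436.1 409.1 165.7  21.6 -78.9]
top org [225. 273.] [502.5 206.5  50.8  14.8  70.8]
side blue [365. 459.] [ 380.8 -418.3   79.4   59.4   39.6]
side blue [437. 425.] [ 520.1 -443.2  102.7   85.   -27.8]
side blue [491. 369.] [ 675.7 -422.9   82.4   65.4   55.7]
side yel [366. 456.] [ 378.  -420.3   41.8   11.6   39.9]
side yel [440. 419.] [ 519.5 -443.5   54.1   22.4  -27.1]
side yel [534. 374.] [ 717.3 -482.1   50.2   23.5  -35. ]
side yel [493. 364.] [ 670.1 -425.8   42.1   17.1   55.4]
side yel [161. 175.] [386.3 387.4 160.3   6.2 -79.5]
side org [358. 372.] [ 444.  -310.5   45.5   44.2   46. ]
side org [239. 191.] [497.8 194.8  76.5  16.3  69.7]
side org [175. 171.] [404.7 350.9 159.2  20.2 -79.6]
mould [[537.43897755  67.67393556  91.        ]] knob base [[504.25620453 203.57366537  92.        ]]
[[-0.911  0.413 -0.001]
 [ 0.413  0.911 -0.001]
 [ 0.    -0.002 -1.   ]]
```

```bash
cat >> h.py <<'E'
def d2tool(target,yang=None):
    """row (fractions) from measured pose to TCP target, tool down, y axis at yang deg"""
    s=robot.read_state();T=Ro.from_rotvec(s["orientation"])
    sh=T.inv().apply(np.array(target,float)-s["tool_pos"])/200
    M=T.as_matrix();cur=np.degrees(np.arctan2(M[1,1],M[0,1]))
    a=np.zeros(3)
    if yang is not None:
        y=np.radians(yang);Y=[np.cos(y),np.sin(y),0];Z=[0,0,-1]
        G=Ro.from_matrix(np.c_[np.cross(Y,Z),Y,Z]); a=(T.inv()*G).as_rotvec()/(2*np.pi)
    print("t",round(s["t"],2),"pos",s["tool_pos"].round(1),"yang",round(cur,1),"F",s["force"].round(1),"row",sh.round(3),a.round(4))
E
python3 - <<'E'
from h import *
s=robot.read_state();i=robot.camera_info("wrist");T=Ro.from_rotvec(s["orientation"]).as_matrix()
R=np.array(i["R"]);c=-R.T@np.array(i["t"])
print("cam in tool",T.T@(c-s["tool_pos"]),"\n",(T.T@R.T).round(3),i["intrinsics"])
d2tool((502,205,260),-19)
E
```

```text
cam in tool [  80.18456157    0.24551955 -178.64503502] 
 [[ 0.001 -0.961 -0.276]
 [ 1.     0.002 -0.   ]
 [ 0.001 -0.276  0.961]] [[414.46412449   0.         316.74940107]
 [  0.         414.46412449 236.29913506]
 [  0.           0.           1.        ]]
t 0.1 pos [268.2 591.5 204.5] yang 65.6 F [0.1 0.5 0.5] row [-1.863 -1.278 -0.276] [-2.00e-04  2.00e-04  2.35e-01]
```

Request:
move_arm --targets "-0.95 -0.64 -0.2 0 0 0.118;-0.95 -0.64 -0.2 0 0 0.118;-0.95 -0.64 -0.2 0 0 0.118;-0.95 -0.64 -0.2 0 0 0.118" --claw 1

```text
t: 0.6
tool_pos: [389.5, 394.8, 245.6]
orientation: [1.74, 2.615, -0.0]
force: [0.3, 0.4, 0.3]
finger_gap: 1.001
finger_force: 0.0
```

```bash
python3 -c "
from h import *
d2tool((502,205,230),-19)"
```

```text
t 0.6 pos [389.5 394.8 245.6] yang 22.7 F [0.3 0.4 0.3] row [-1.093  0.152  0.078] [0.     0.     0.1159]
```

Request:
move_arm --targets "-1 0.15 0.08 0 0 0.116;-1 0.15 0.08 0 0 0.116;-1 0.15 0.08 0 0 0.116;-1 0.15 0.08 0 0 0.116;-1 0.15 0.08 0 0 0.116"

```text
t: 1.23
tool_pos: [494.9, 223.7, 228.9]
orientation: [-2.552, -1.832, 0.002]
force: [0.9, 0.2, -0.6]
finger_gap: 1.003
finger_force: 0.0
```

```bash
python3 -c "
from h import *
d2tool((502,205,230),-19)
i=robot.camera_info('wrist');im=robot.snapshot('wrist');cv2.imwrite('pics/w1.png',im)
for c in blobs(im,*ORG): print(c.mean(0).round(),rect(i,c,92))
"
```

```text
t 1.23 pos [494.9 223.7 228.9] yang -18.7 F [ 0.9  0.2 -0.6] row [-0.077  0.063 -0.006] [-0.0002  0.0001  0.0009]
[334. 461.] [443.3  -1.5 306.   43.  -18.4]
[167. 462.] [288.3  49.8  49.   21.8 -90. ]
[334. 232.] [506.2 212.7  53.3  14.9  71.7]
[260.  30.] [500.3 366.4  18.5  15.8  72.6]
[238.  32.] [487.1 371.8  44.8   5.1 -83.9]
[209.  41.] [465.8 373.4  56.5   6.1 -83.1]
[191.  41.] [453.4 375.3  64.2   6.3 -79.5]
[329. 209.] [496.6 222.2 551.  316.  -18.6]
```

View pics/w1.png

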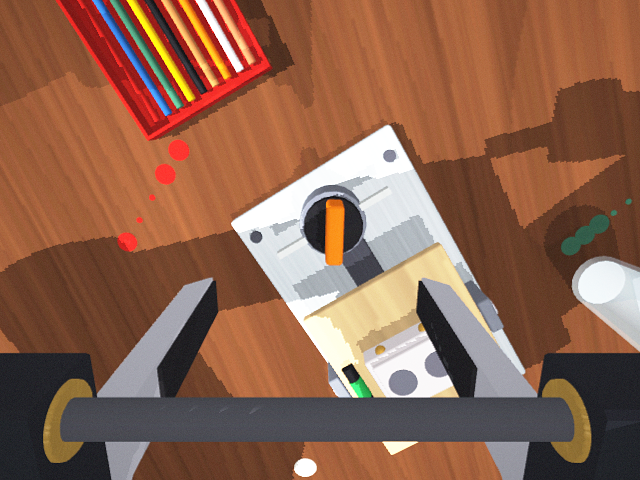

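The wrist view shows the orange bar at (334,232) on its black disc. The white marks run from about (278,254) to (303,240) and from (362,203) to (389,188). The mould is at about (415,365), partly behind the fingers.

```bash
python3 -c "
from h import *
i=robot.camera_info('wrist');im=cv2.imread('pics/w1.png')
for z in (40,62,77):
  P=cast(i,[[278,254],[389,188],[333,221],[334,200],[334,264]],z);d=P[1]-P[0];print(z,P.round(1)[:,:2].tolist(),np.degrees(np.arctan2(d[1],d[0])))
e=cast(i,[[328,200],[343,202],[328,264],[342,264]],92);print(e.round(1))
c=im[110:310,220:460];cv2.imwrite('pics/w1c.png',cv2.resize(c,None,fx=3,fy=3,interpolation=2))
"
```

```text
40 [[446.8, 195.7], [562.1, 222.8], [505.4, 209.7], [512.2, 228.0], [493.5, 169.7]] 13.256778108922457
62 [[451.3, 202.0], [559.7, 227.5], [506.3, 215.2], [512.7, 232.4], [495.2, 177.6]] 13.256778108922457
77 [[454.3, 206.3], [558.0, 230.7], [507.0, 218.9], [513.1, 235.4], [496.3, 182.9]] 13.25677810892246
[[509.1 239.8  92. ]
 [519.6 234.7  92. ]
 [492.8 189.8  92. ]
 [503.6 186.3  92. ]]
```

View pics/w1c.png

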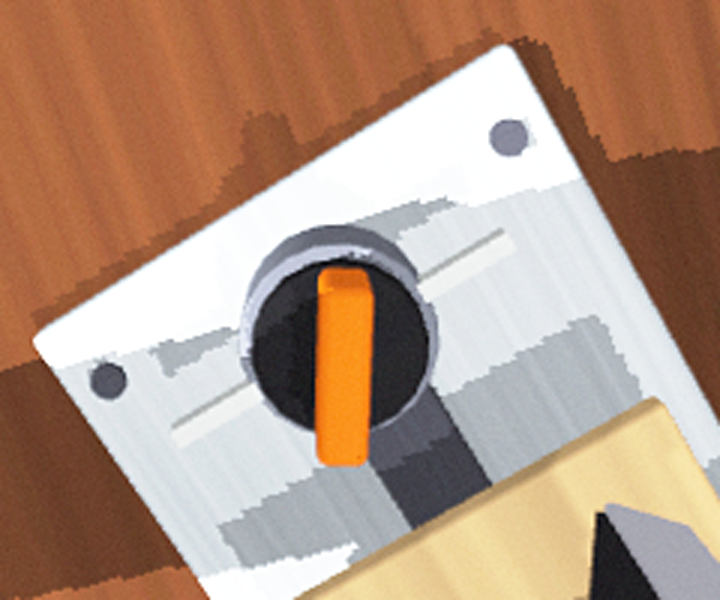

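The crop shows the bar's top face running from crop row 290 to 465. The disc centre is at crop (341,345), and the marks run parallel to the mould's x at about 13.3°.

```bash
python3 -c "
from h import *
i=robot.camera_info('wrist')
P=cast(i,[[334.8,206.7],[334.2,265]],92);d=P[0]-P[1];print(P.round(1),P.mean(0),np.linalg.norm(d),np.degrees(np.arctan2(d[1],d[0])),cast(i,[[333.7,225]],62))
d2tool((504.5,210,58),-18.5)
"
```

```text
[[512.5 233.1  92. ]
 [497.3 187.4  92. ]] [504.8945504 210.2840026  92.       ] 48.11846477824277 71.67743275698827 [[505.81368828 211.62325389  62.        ]]
t 1.27 pos [494.5 224.7 229. ] yang -18.5 F [-0.2  0.2 -0.7] row [-0.053  0.071  0.855] [-0.0001  0.     -0.0001]
```

Request:
move_arm --targets "-0.05 0.072 0.3 0 0 0;-0.05 0.072 0.6 0 0 0;-0.05 0.072 0.7 0 0 0;-0.05 0.072 0.7 0 0 0" --claw 0.45

```text
t: 1.78
tool_pos: [503.1, 211.5, 87.5]
orientation: [-2.547, -1.836, 0.006]
force: [-0.7, -0.7, 0.5]
finger_gap: 0.611
finger_force: 0.0
```

```bash
python3 -c "
from h import *
d2tool((505,210.5,67),-18.3)
i=robot.camera_info('wrist');im=robot.snapshot('wrist');cv2.imwrite('pics/w2.png',im)
"
```

```text
t 1.77 pos [503.1 211.5  87.5] yang -18.4 F [-0.7 -0.7  0.5] row [-0.002  0.011  0.103] [-0.0006  0.0003 -0.0003]
```

View pics/w2.png

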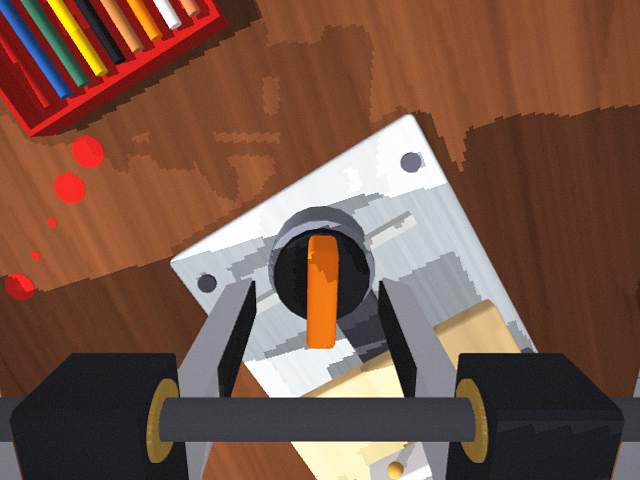

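The bar at (322,300) lies between the finger tips at (253,283) and (380,283), so it is centred. I'll descend and grip.

Request:
move_arm --targets "0 0.01 0.1 0 0 0;0 0.01 0.1 0 0 0"

```text
t: 2.08
tool_pos: [507.2, 210.6, 70.2]
orientation: [2.55, 1.834, 0.001]
force: [-0.6, 0.5, -1.0]
finger_gap: 0.452
finger_force: 0.0
```

Request:
move_arm --targets "0 0 0 0 0 0;0 0 0 0 0 0;0 0 0 0 0 0;0 0 0 0 0 0" --claw 0 --grip_force 25

```text
t: 2.58
tool_pos: [505.4, 210.9, 70.0]
orientation: [-2.549, -1.83, 0.004]
force: [-7.4, 3.0, 8.1]
finger_gap: 0.146
finger_force: 25.0
```

Request:
move_arm --targets "0 0 0 0 0 0.027;0 0 0 0 0 0.054;0 0 0 0 0 0.081;0 0 0 0 0 0.108;0 0 0 0 0 0.135;0 0 0 0 0 0.162;0 0 0 0 0 0.162;0 0 0 0 0 0.162"

```text
t: 3.58
tool_pos: [506.5, 209.8, 70.0]
orientation: [3.12, 0.36, -0.003]
force: [-3.9, -1.7, 5.3]
finger_gap: 0.146
finger_force: 25.0
```

```bash
python3 -c "
from h import *
s=robot.read_state();d2tool((505,210.5,67),-76.7);print(s['ft_torque'])
i=robot.camera_info('wrist');im=robot.snapshot('wrist');cv2.imwrite('pics/w3.png',im)
"
```

```text
t 3.58 pos [506.5 209.8  70. ] yang -76.8 F [-3.9 -1.7  5.3] row [-0.007 -0.005  0.015] [ 0.0001  0.0003 -0.0004]
[-0.37134728  0.98376799 -0.09804936]
```

View pics/w3.png

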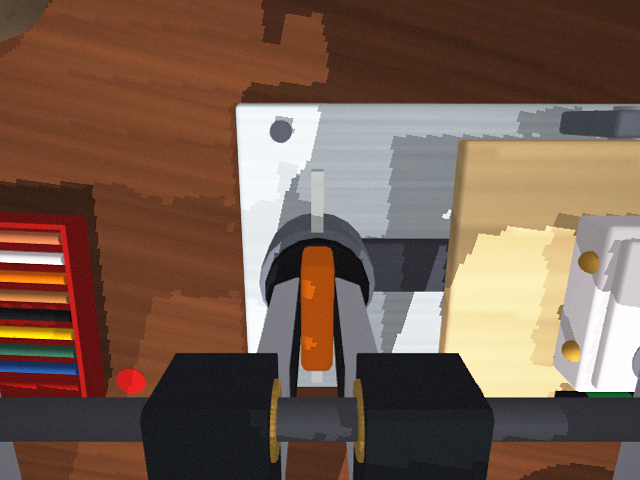

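The bar at u≈317 lines up with the upper mark (317,170–232) and the lower mark (316,377). I'll release, rise and look at the mould.

Request:
move_arm --targets "0 0 0 0 0 0;0 0 0 0 0 0;0 0 -0.2 0 0 0;0 0 -0.5 0 0 0;0.05 0.25 -0.8 0 0 0;0.1 0.5 -0.95 0 0 0;0.1 0.75 -0.95 0 0 0;0.1 0.75 -0.95 0 0 0" --claw 0.5

```text
t: 4.62
tool_pos: [561.8, 65.3, 260.4]
orientation: [3.121, 0.349, 0.003]
force: [-0.4, 0.5, 0.2]
finger_gap: 0.501
finger_force: 0.0
```

```bash
python3 -c "
from h import *
d2tool((560,69,260),-76.7)
i=robot.camera_info('wrist');im=robot.snapshot('wrist');cv2.imwrite('pics/w4.png',im)
"
```

```text
t 4.62 pos [561.8  65.3 260.4] yang -77.2 F [-0.4  0.5  0.2] row [-0.005 -0.02   0.002] [ 0.0002 -0.0003 -0.0015]
```

View pics/w4.png

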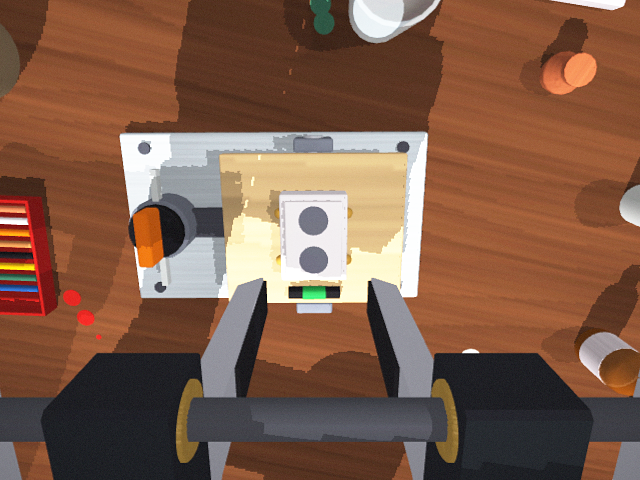

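The mould is at about (314,240), with dark discs at (313,220) and (314,260). The orange bar at (148,237) lies close to parallel with the marks, and the spirit level is at (314,292).

```bash
python3 -c "
from h import *
i=robot.camera_info('wrist');im=cv2.imread('pics/w4.png')
hsv=cv2.cvtColor(im,cv2.COLOR_BGR2HSV)
sub=np.zeros(im.shape[:2],np.uint8);sub[188:285,270:360]=1
m=((hsv[...,1]<45)&(hsv[...,2]>150)&(sub>0)).astype(np.uint8)*255
m=cv2.morphologyEx(m,cv2.MORPH_CLOSE,np.ones((3,3)))
for c in cv2.findContours(m,0,cv2.CHAIN_APPROX_NONE)[0]:
  if cv2.contourArea(c)>500: c=c[:,0].astype(float);print('white',c.min(0),c.max(0),rect(i,c,85),rect(i,c,91))
d=((hsv[...,2]<130)&(hsv[...,1]<80)&(sub>0)).astype(np.uint8)*255
C=[]
for c in cv2.findContours(d,0,cv2.CHAIN_APPROX_NONE)[0]:
  if cv2.contourArea(c)>150: (u,v),r=cv2.minEnclosingCircle(c);mm=cv2.moments(c);C.append((mm['m10']/mm['m00'],mm['m01']/mm['m00']));print(C[-1],r)
P=cast(i,C,91);print(P,P.mean(0))
dd=P[0]-P[-1];print(np.degrees(np.arctan2(dd[1],dd[0])))
cv2.imwrite('pics/w4c.png',np.hstack([cv2.resize(im[160:310,110:210],None,fx=4,fy=4,interpolation=2),cv2.resize(im[180:330,265:365],None,fx=4,fy=4,interpolation=2)]))
print([c.mean(0) for c in blobs(im,*ORG)],[rect(i,c,92) for c in blobs(im,*ORG)])
"
```

```text
white [270. 191.] [359. 284.] [537.7  63.8  86.2  81.7  13. ] [539.4  64.1  84.7  80.3  13. ]Traceback (most recent call last):
  File "<string>", line 14, in <module>
    P=cast(i,C,91);print(P,P.mean(0))
  File "h.py", line 6, in cast
    d=np.c_[np.atleast_2d(uv),np.ones(len(np.atleast_2d(uv)))]@np.linalg.inv(K).T@R
      ~~~~~~~~~~~~~~~~~~~~~~~~~~~~~~~~~~~~~~~~~~~~~~~~~~~~~~~~^~~~~~~~~~~~~~~~~~~
ValueError: matmul: Input operand 1 has a mismatch in its core dimension 0, with gufunc signature (n?,k),(k,m?)->(n?,m?) (size 3 is different from 1)
```

```bash
python3 -c "
from h import *
i=robot.camera_info('wrist');im=cv2.imread('pics/w4.png')
hsv=cv2.cvtColor(im,cv2.COLOR_BGR2HSV)
for p in [(313,220),(314,260),(300,240),(283,240),(275,240),(345,230)]: print(p,hsv[p[1],p[0]])
C=[]
g=cv2.cvtColor(im,cv2.COLOR_BGR2GRAY)[195:280,284:342]
for c in cv2.findContours((g<160).astype(np.uint8),0,cv2.CHAIN_APPROX_NONE)[0]:
  mm=cv2.moments(c)
  if mm['m00']>150: C.append((mm['m10']/mm['m00']+284,mm['m01']/mm['m00']+195));print(C[-1],mm['m00'])
cv2.imwrite('pics/w4c.png',np.hstack([cv2.resize(im[160:310,110:210],None,fx=4,fy=4,interpolation=2),cv2.resize(im[180:330,265:365],None,fx=4,fy=4,interpolation=2)]))
P=cast(i,C,91);print(P,P.mean(0))
dd=P[0]-P[-1];print(np.degrees(np.arctan2(dd[1],dd[0])))
"
```

```text
(313, 220) [118  33 132]
(314, 260) [120  35 132]
(300, 240) [165   4 243]
(283, 240) [160   3 241]
(275, 240) [ 25  63 253]
(345, 230) [165   2 244]
(313.2932015573525, 259.64749925127285) 556.5
(312.9397394136808, 220.44109663409338) 614.0
[[520.61581239  60.8411797   91.        ]
 [555.45851085  69.09867857  91.        ]] [538.03716162  64.96992914  91.        ]
-166.66724642060794
```

View pics/w4c.png

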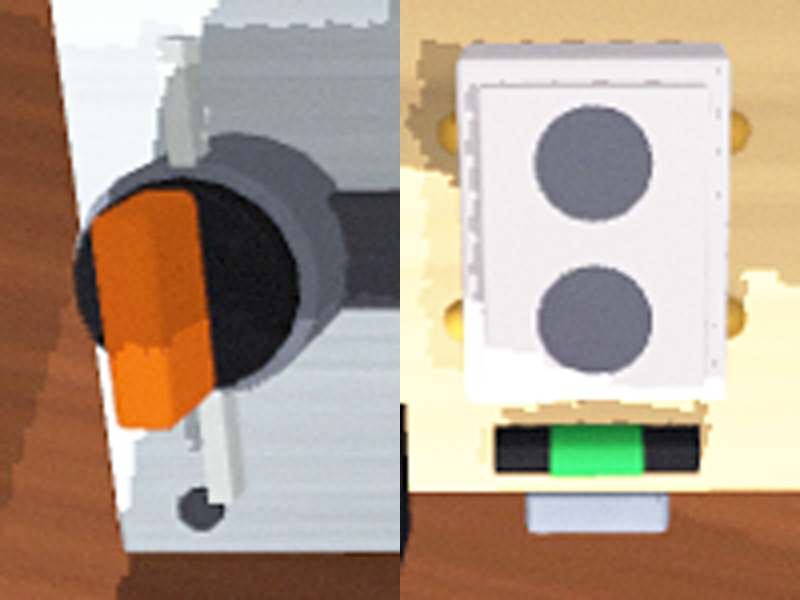

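The crop shows the bar parallel to both white marks, and the mould's discs give its centre at (538.0, 65.0) and its x axis at 13.3°. That agrees with the post geometry, (539.5, 64.5). Next, the cover.

Request:
move_arm --targets "-0.29 1 0 0 0 0;-0.29 1 0 0 0 0;-0.29 1 0 0 0 0;-0.29 1 0 0 0 0"

```text
t: 5.18
tool_pos: [548.6, -140.6, 258.6]
orientation: [-3.121, -0.355, 0.002]
force: [1.0, -0.5, -0.1]
finger_gap: 0.499
finger_force: 0.0
```

Request:
move_arm --targets "-0.29 1 0 0 0 0;-0.29 1 0 0 0 0;-0.29 1 0 0 0 0;-0.29 1 0 0 0 0"

```text
t: 5.68
tool_pos: [537.8, -348.4, 258.5]
orientation: [-3.12, -0.356, 0.001]
force: [1.1, -0.1, -0.4]
finger_gap: 0.5
finger_force: 0.0
```

```bash
python3 -c "
from h import *
d2tool((532,-441,190),-118)
"
```

```text
t 5.67 pos [ 537.8 -348.4  258.5] yang -77.0 F [ 1.1 -0.1 -0.4] row [-0.132  0.445  0.342] [-0.0002  0.0002  0.1139]
```

Request:
move_arm --targets "-0.13 0.445 0.34 0 0 0.114;-0.13 0.445 0.34 0 0 0.114;-0.13 0.445 0.34 0 0 0.114;-0.13 0.445 0.34 0 0 0.114;-0.13 0.445 0.34 0 0 0.114"

```text
t: 6.3
tool_pos: [533.6, -437.9, 191.0]
orientation: [-3.049, 0.753, 0.001]
force: [-0.4, 0.6, 0.1]
finger_gap: 0.501
finger_force: 0.0
```

```bash
python3 -c "
from h import *
d2tool((532,-441,190),-118)
i=robot.camera_info('wrist');im=robot.snapshot('wrist');cv2.imwrite('pics/w5.png',im)
for c in blobs(im,*YEL): print('yel',c.mean(0).round(),rect(i,c,55),c.min(0),c.max(0))
for c in blobs(im,*BLUE): print('blue',c.mean(0).round(),rect(i,c,28))
"
```

```text
t 6.3 pos [ 533.6 -437.9  191. ] yang -117.8 F [-0.4  0.6  0.1] row [0.    0.017 0.005] [-0.0001  0.0001  0.0007]
yel [180. 429.] [ 419.9 -236.9   68.8    7.3  -34.4] [176. 398.] [185. 460.]
yel [367. 365.] [ 400.7 -419.3   38.2   19.2   39.6] [350. 349.] [384. 381.]
yel [325. 227.] [ 528.  -442.8   52.1   15.   -27.7] [316. 195.] [335. 259.]
yel [201.  54.] [ 680.4 -423.9   38.7   12.4   56.3] [174.  42.] [229.  65.]
yel [222.   3.] [ 700.6 -452.5   10.3    4.9   62.3] [214.   0.] [229.   8.]
blue [350. 338.] [ 420.4 -405.5   55.6   54.    77.3]
blue [316. 183.] [ 558.8 -445.7   85.5   63.7  -61.7]
blue [256.  62.] [ 662.5 -452.6   58.6    3.9  -34.6]
blue [197.  30.] [ 702.1 -426.7   43.7   22.5   57.5]
```

View pics/w5.png

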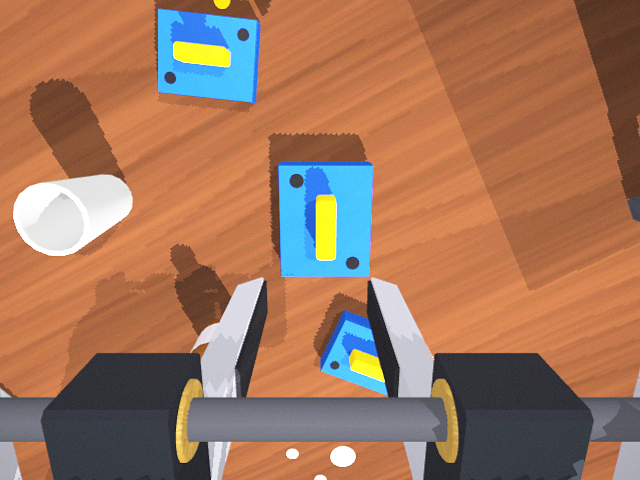

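The wrist view shows the large cover with its rib at (325,227). The rib is 52 mm long at -27.7°, with its centre at about (527,-442). The smaller look-alikes are clear of the fingers, so I'll descend.

```bash
python3 -c "
from h import *
d2tool((526.8,-442.2,33),-117.7)
"
```

```text
t 6.35 pos [ 533.5 -438.2  191.2] yang -117.7 F [ 0.  -0.2  0.2] row [-0.02   0.034  0.791] [-0.0001  0.0001 -0.    ]
```

Request:
move_arm --targets "-0.02 0.034 0.25 0 0 0;-0.02 0.034 0.5 0 0 0;-0.02 0.034 0.68 0 0 0;-0.02 0.034 0.76 0 0 0;-0.02 0.034 0.78 0 0 0;-0.02 0.034 0.785 0 0 0"

```text
t: 7.1
tool_pos: [526.8, -444.8, 36.2]
orientation: [3.047, -0.758, 0.003]
force: [0.0, -0.3, 0.5]
finger_gap: 0.501
finger_force: 0.0
```

```bash
python3 -c "
from h import *
d2tool((526.8,-442.2,33),-117.7)
i=robot.camera_info('wrist');im=robot.snapshot('wrist')
for c in blobs(im,*YEL): print('yel',c.mean(0).round(),rect(i,c,55),c.min(0),c.max(0))
"
```

```text
t 7.1 pos [ 526.8 -444.8   36.2] yang -117.9 F [ 0.  -0.3  0.5] row [-0.006 -0.012  0.016] [ 0.0001 -0.0004 -0.0007]
yel [180. 430.] [ 505.1 -361.7   34.8    3.9  -33.7] [176. 398.] [185. 460.]
yel [311. 309.] [ 530.  -443.6   55.3   15.4  -27.4] [292. 249.] [329. 368.]
yel [80.  6.] [ 669.4 -426.5   36.9    5.3   62.2] [23.  0.] [130.  17.]
```

Request:
move_arm --targets "0 -0.012 0.014 0 0 0;0 -0.012 0.014 0 0 0"

```text
t: 7.4
tool_pos: [527.2, -442.0, 32.2]
orientation: [3.048, -0.759, 0.001]
force: [-0.1, -0.5, 0.2]
finger_gap: 0.501
finger_force: 0.0
```

Request:
move_arm --targets "0 0 0 0 0 0;0 0 0 0 0 0;0 0 0 0 0 0;0 0 0 0 0 0;0 0 0 0 0 0" --claw 0 --grip_force 40

```text
t: 8.02
tool_pos: [526.9, -442.0, 31.7]
orientation: [3.048, -0.76, 0.0]
force: [0.9, -0.4, -0.1]
finger_gap: 0.171
finger_force: 40.0
```

```bash
python3 -c "
from h import *
d2tool((538.7,64.8,200),-76.7)
i=robot.camera_info('wrist');im=robot.snapshot('wrist')
for c in blobs(im,*YEL): print('yel',c.mean(0).round(),rect(i,c,55),c.min(0),c.max(0))
"
```

```text
t 8.03 pos [ 526.9 -442.    31.7] yang -118.0 F [ 0.9 -0.4 -0.1] row [-1.137 -2.265 -0.842] [ 0.     -0.     -0.1147]
yel [267. 426.] [ 490.9 -397.9   37.4    2.5  -30.5] [265. 391.] [271. 460.]
yel [317. 311.] [ 530.1 -443.7   54.9   15.9  -27.6] [297. 250.] [336. 371.]
yel [85.  3.] [ 667.2 -427.9   31.5    3.3   62.1] [36.  0.] [131.  11.]
```

Request:
move_arm --targets "0 0 -0.15 0 0 0;0 0 -0.35 0 0 0;0 0 -0.6 0 0 0;0 0 -0.85 0 0 0;-0.1 -0.2 -0.85 0 0 -0.02;-0.2 -0.4 -0.85 0 0 -0.04;-0.3 -0.6 -0.85 0 0 -0.06;-0.42 -0.84 -0.85 0 0 -0.08"

```text
t: 9.07
tool_pos: [531.3, -252.9, 201.4]
orientation: [-3.141, -0.027, 0.0]
force: [1.1, 0.8, -0.8]
finger_gap: 0.169
finger_force: 40.0
```

```bash
python3 -c "
from h import *
d2tool((538.7,64.8,200),-76.7);print(robot.read_state()['finger_gap'])
"
```

```text
t 9.07 pos [ 531.3 -252.9  201.4] yang -89.0 F [ 1.1  0.8 -0.8] row [ 0.065 -1.588  0.007] [-0.      0.     -0.0342]
0.16903023204866877
```

Request:
move_arm --targets "0.03 -0.25 0 0 0 -0.015;0.03 -0.5 0 0 0 -0.025;0.04 -0.75 0 0 0 -0.034;0.04 -1 0 0 0 -0.034;0.04 -1 0 0 0 -0.034"

```text
t: 9.7
tool_pos: [536.3, -51.4, 201.4]
orientation: [-3.12, -0.364, 0.001]
force: [0.2, -1.3, -1.2]
finger_gap: 0.166
finger_force: 40.0
```

```bash
python3 -c "
from h import *
d2tool((538.7,64.8,185),-76.7)
"
```

```text
t 9.7 pos [536.3 -51.4 201.4] yang -76.7 F [ 0.2 -1.3 -1.2] row [ 0.145 -0.562  0.082] [-0.0001  0.0001 -0.    ]
```

Request:
move_arm --targets "0.05 -0.2 0 0 0 0;0.1 -0.4 0 0 0 0;0.145 -0.562 0.1 0 0 0;0.145 -0.562 0.25 0 0 0;0.145 -0.562 0.25 0 0 0;0.145 -0.562 0.25 0 0 0"

```text
t: 10.45
tool_pos: [540.4, 61.0, 152.6]
orientation: [3.121, 0.355, 0.002]
force: [0.3, 0.1, -0.3]
finger_gap: 0.167
finger_force: 40.0
```

```bash
python3 -c "
from h import *
d2tool((538.7,64.8,125),-76.7)
for n in ('wrist','top','side'):
  i=robot.camera_info(n);im=robot.snapshot(n);cv2.imwrite(f'pics/p_{n}.png',im)
  for c in blobs(im,*YEL): print(n,'yel',c.mean(0).round(),rect(i,c,173.5))
  for c in blobs(im,*BLUE): print(n,'blue',c.mean(0).round(),rect(i,c,146.5))
W=cv2.imread('pics/p_wrist.png');T=cv2.resize(cv2.imread('pics/p_top.png')[190:330,195:355],(400,350));S=cv2.resize(cv2.imread('pics/p_side.png')[160:300,195:355],(400,350))
cv2.imwrite('pics/p.png',np.vstack([np.hstack([T,S]),np.hstack([W[100:350,0:0],W[150:400,:],np.zeros((250,160,3),np.uint8)])]))
"
```

```text
t 10.45 pos [540.4  61.  152.6] yang -77.0 F [ 0.3  0.1 -0.3] row [-0.004 -0.02   0.138] [ 0.0001 -0.0002 -0.0009]
wrist yel [317. 311.] [542.5  61.3  56.2  15.8  13.1]
wrist blue [316. 369.] [501.4  51.7  23.3  21.6 -76.9]
wrist blue [317. 264.] [549.4  62.7  83.9  78.   13.1]
top yel [510. 336.] [ 398.1 -354.4   33.9   11.1   39.4]
top yel [126. 317.] [413.2 368.8 147.2   5.3 -79.5]
top yel [510. 201.] [ 655.9 -357.6   32.6   12.9   57.1]
top yel [527. 176.] [ 706.5 -391.4   45.7   22.4  -36.4]
top blue [506. 335.] [ 396.5 -359.3   65.7   53.2   39.6]
top blue [507. 203.] [ 657.7 -362.5   65.3   55.2   56.1]
side yel [366. 456.] [ 345.5 -446.3   36.2   10.1   39.9]
side yel [534. 374.] [ 639.3 -499.9   43.5   20.4  -35. ]
side yel [493. 364.] [ 598.4 -451.1   36.5   14.8   55.4]
side yel [281. 198.] [521.4  52.5  50.4  22.   60.7]
side yel [161. 175.] [352.3 253.7 140.1   5.8 -79.5]
side blue [365. 459.] [ 348.8 -443.8   69.    51.7   39.6]
side blue [491. 369.] [ 605.4 -447.8   71.7   56.9   55.7]
side blue [286. 206.] [534.1  52.5 112.5  92.3  12.9]
```

View pics/p.png

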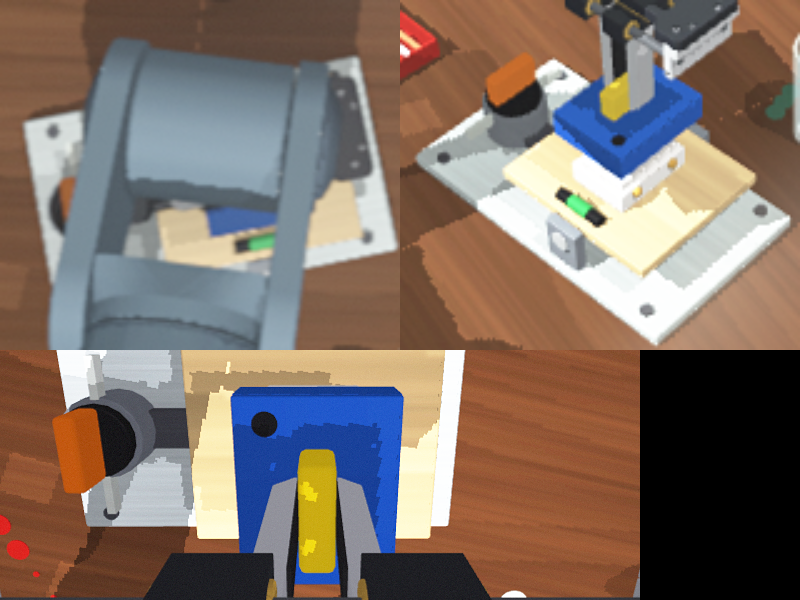

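The side view shows the cover hanging level just above the mould. In the wrist view the board's midline sits slightly left of the cover's (about u=314 against 317), so a small shift toward the knob is needed. I'll check that numerically.

```bash
python3 -c "
from h import *
import cv2
s=robot.read_state();i=robot.camera_info('wrist');R=Ro.from_rotvec(s['orientation'])
def edges(f,rows,a,b):
  g=cv2.GaussianBlur(cv2.imread(f),(3,3),0).astype(float)
  out=[]
  for v in rows:
    d=np.abs(np.diff(g[v],axis=0)).sum(1); out.append((a[0]+d[a[0]:a[1]].argmax(),b[0]+d[b[0]:b[1]].argmax()))
  return out
rows=[210,240,270,300,320]
E=edges('pics/p_wrist.png',rows,(178,208),(424,455));print(E)
for v,(l,r) in zip(rows,E):
  P=cast(i,[[l,v],[r,v]],63); Q=R.inv().apply(P-s['tool_pos']);print('now',v,Q[:,:2].round(1).tolist(),Q[:,1].mean().round(2))
rows=[170,180,190,210,240,260,275]
print(edges('pics/w4.png',rows,(210,240),(392,414)))
"
```

```text
[(np.int64(206), np.int64(439)), (np.int64(198), np.int64(454)), (np.int64(191), np.int64(452)), (np.int64(193), np.int64(450)), (np.int64(187), np.int64(448))]
now 210 [[21.7, -73.2], [21.9, 81.4]] 4.12
now 240 [[0.9, -80.1], [1.2, 93.3]] 6.6
now 270 [[-20.7, -86.6], [-20.5, 93.9]] 3.65
now 300 [[-43.3, -87.1], [-43.1, 94.6]] 3.76
now 320 [[-58.9, -92.6], [-58.7, 94.6]] 0.96
[(np.int64(219), np.int64(410)), (np.int64(219), np.int64(405)), (np.int64(220), np.int64(408)), (np.int64(222), np.int64(406)), (np.int64(227), np.int64(405)), (np.int64(225), np.int64(401)), (np.int64(222), np.int64(400))]
```

Request:
move_arm --targets "-0.004 -0.018 0.05 0 0 0.0005;-0.004 -0.018 0.1 0 0 0.0005;-0.004 -0.018 0.14 0 0 0.0005;-0.004 -0.018 0.165 0 0 0.0005;-0.004 -0.018 0.165 0 0 0.0005"

```text
t: 11.22
tool_pos: [537.8, 65.3, 118.1]
orientation: [-3.122, -0.352, 0.002]
force: [0.3, -0.3, -0.6]
finger_gap: 0.168
finger_force: 40.0
```

```bash
python3 -c "
from h import *
d2tool((538.7,64.8,114),-76.7);print(robot.read_state()['ft_torque'])
"
```

```text
t 11.22 pos [537.8  65.3 118.1] yang -77.1 F [ 0.3 -0.3 -0.6] row [0.004 0.003 0.02 ] [-0.0001  0.0002 -0.0012]
[-0.04570271  0.15039806 -0.03607738]
```

Request:
move_arm --targets "0.004 0.002 0.01 0 0 -0.001;0.004 0.002 0.02 0 0 -0.001;0.004 0.002 0.02 0 0 -0.001"

```text
t: 11.6
tool_pos: [538.9, 65.0, 114.6]
orientation: [-3.121, -0.362, 0.0]
force: [-0.0, -0.4, -1.0]
finger_gap: 0.166
finger_force: 40.0
```

```bash
python3 -c "
from h import *
d2tool((538.7,64.8,108),-76.7);print(robot.read_state()['ft_torque'])
"
```

```text
t 11.6 pos [538.9  65.  114.6] yang -76.8 F [-0.  -0.4 -1. ] row [-0.001  0.001  0.033] [-0.      0.     -0.0002]
[-0.02097531  0.16528528 -0.02942335]
```

Request:
move_arm --targets "0 0 0.012 0 0 0;0 0 0.024 0 0 0;0 0 0.024 0 0 0" --grip_force 60

```text
t: 11.98
tool_pos: [540.5, 64.3, 111.9]
orientation: [3.118, 0.362, 0.005]
force: [-0.6, -2.1, 6.8]
finger_gap: 0.165
finger_force: 60.0
```

Request:
move_arm --targets "0 0 0.01 0 0 0;0 0 0.02 0 0 0;0 0 0.02 0 0 0"

```text
t: 12.35
tool_pos: [541.8, 64.4, 109.1]
orientation: [3.118, 0.362, 0.01]
force: [-0.4, -0.6, 10.4]
finger_gap: 0.168
finger_force: 60.0
```

```bash
python3 -c "
from h import *
d2tool((538.7,64.8,100),-76.7);s=robot.read_state();print(s['ft_torque'],Ro.from_rotvec(s['orientation']).as_matrix().round(4).tolist())
"
```

```text
t 12.35 pos [541.8  64.4 109.1] yang -76.8 F [-0.4 -0.6 10.4] row [-0.015 -0.006  0.046] [ 0.0005 -0.001  -0.0002]
[-0.41993121  0.15217392  0.01470471] [[0.9734, 0.2289, 0.0065], [0.2289, -0.9734, -0.0015], [0.006, 0.003, -1.0]]
```

Request:
move_arm --targets "-0.01 0.004 0.01 0 -0.001 0;-0.012 0.005 0.02 0 -0.001 0;-0.012 0.005 0.02 0 -0.001 0"

```text
t: 12.72
tool_pos: [538.9, 63.5, 102.9]
orientation: [3.119, 0.361, -0.001]
force: [5.2, -0.6, -3.6]
finger_gap: 0.167
finger_force: 60.0
```

```bash
python3 -c "
from h import *
d2tool((538.7,64.8,100),-76.7);s=robot.read_state();print(s['ft_torque'],Ro.from_rotvec(s['orientation']).as_matrix().round(4).tolist())
"
```

```text
t 12.72 pos [538.9  63.5 102.9] yang -76.8 F [ 5.2 -0.6 -3.6] row [ 0.    -0.007  0.015] [ 0.0002  0.0001 -0.0002]
[-0.01151819 -0.97980339  0.00625071] [[0.9735, 0.2285, -0.0004], [0.2285, -0.9735, -0.0015], [-0.0007, 0.0013, -1.0]]
```

Request:
move_arm --targets "0.004 0 0.008 0 0 0;0.006 0 0.016 0 0 0;0.006 0 0.016 0 0 0"

```text
t: 13.1
tool_pos: [538.3, 63.7, 98.9]
orientation: [3.12, 0.362, -0.009]
force: [3.4, -0.2, 1.2]
finger_gap: 0.165
finger_force: 60.0
```

```bash
python3 -c "
from h import *
d2tool((538.7,64.8,100),-76.7);s=robot.read_state();print(s['ft_torque'])
"
```

```text
t 13.1 pos [538.3  63.7  98.9] yang -76.8 F [ 3.4 -0.2  1.2] row [ 0.003 -0.005 -0.005] [ 0.      0.0009 -0.0002]
[-0.06384559 -0.56564987 -0.08055597]
```

Request:
move_arm --targets "0.001 0 0.008 0 0 0;0.002 0 0.016 0 0 0;0.002 0 0.016 0 0 0;0.002 0 0.016 0 0 0"

```text
t: 13.6
tool_pos: [538.5, 63.7, 98.3]
orientation: [3.119, 0.362, -0.011]
force: [-6.5, -0.7, 18.5]
finger_gap: 0.17
finger_force: 60.0
```

```bash
python3 -c "
from h import *
d2tool((538.7,64.8,100),-76.7);s=robot.read_state();print(s['ft_torque'])
"
```

```text
t 13.6 pos [538.5  63.7  98.3] yang -76.8 F [-6.5 -0.7 18.5] row [ 0.002 -0.005 -0.009] [ 0.0001  0.0012 -0.0001]
[-0.10729629  1.25764461 -0.10460638]
```

Request:
move_arm --targets "0 0 -0.007 0 0 0;0 0 -0.007 0 0 0;0 0 -0.007 0 0 0;0 0 -0.007 0 0 0"

```text
t: 14.1
tool_pos: [538.5, 63.7, 98.5]
orientation: [3.119, 0.362, -0.011]
force: [-3.4, -1.2, 11.9]
finger_gap: 0.164
finger_force: 60.0
```

```bash
python3 -c "
from h import *
for n in ('wrist','side'):
  i=robot.camera_info(n);im=robot.snapshot(n);cv2.imwrite(f'pics/f_{n}.png',im)
  for c in blobs(im,*ORG): print(n,c.mean(0).round(),rect(i,c,92))
  for c in blobs(cv2.imread(f'pics/p_{n}.png'),*ORG): print(' before',n,c.mean(0).round(),rect(i,c,92))
d2tool((538.7,64.8,100),-76.7);s=robot.read_state();print(s['ft_torque'])
"
```

```text
wrist [553. 461.] [469.9 -88.5  67.8  25.5 -76.7]
wrist [304. 448.] [445.3  47.1  23.6  10.8 -76.7]
wrist [ 23. 294.] [496.7 197.4 107.9  30.1   1. ]
wrist [  6. 188.] [555.9 210.4   7.1   6.2   1. ]
wrist [  3. 146.] [574.9 211.6  24.1   4.3   1. ]
wrist [568. 206.] [598.8 -47.  185.4  89.3  13.3]
wrist [52. 44.] [618.4 192.   54.4  37.3 -76.7]
 before wrist [554. 461.] [469.9 -88.6  67.7  25.5 -76.7]
 before wrist [ 32. 460.] [403.2 192.9  25.6  16.8  13. ]
 before wrist [317. 390.] [484.   50.3  24.1   6.8 -76.7]
 before wrist [209. 343.] [500.8 109.4  27.6  14.2 -76.7]
 before wrist [544. 209.] [594.6 -29.  185.4 126.   13.3]
 before wrist [ 71. 241.] [543.4 186.9 188.8  86.4  11.1]
side [358. 372.] [ 444.  -310.5   45.5   44.2   46. ]
side [239. 191.] [498.2 195.2  66.   36.1  13.6]
side [174. 171.] [404.3 350.8 159.2  20.9 -79.6]
 before side [358. 372.] [ 444.  -310.5   45.5   44.2   46. ]
 before side [239. 191.] [498.2 195.2  66.   36.1  13.6]
 before side [174. 171.] [404.3 350.8 159.2  20.9 -79.6]
t 14.2 pos [538.5  63.7  98.5] yang -76.8 F [-2.8 -0.3 11.9] row [ 0.002 -0.005 -0.007] [ 0.0001  0.0011 -0.0002]
[-0.14225996  0.47712523 -0.12120046]
```

Request:
move_arm --targets "0 0 -0.0015 0 0 0;0 0 -0.0015 0 0 0;0 0 -0.0015 0 0 0"

```text
t: 14.58
tool_pos: [538.5, 63.7, 98.5]
orientation: [3.12, 0.362, -0.01]
force: [-1.3, -1.1, 9.6]
finger_gap: 0.167
finger_force: 60.0
```

```bash
python3 -c "
from h import *
f=[]
s=robot.read_state();print(s['force'],s['tool_pos'])
if 8<s['force'][2]<13.5: print(robot.close_job())
"
```

```text
[-1.31763536 -1.13879119  9.57158034] [538.46882696  63.71591339  98.50542481]
the job is handed in; nothing more can be done
None
```

I handed the job in at 14.6 s: the orange knob is lined up with its white marks (board level), and the blue cover clicked fully home on the mould. The arm is still gripping it and pressing down with about 10 N; nothing else on the table was touched.

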